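# Tilt the long ruler out of the half-covered desk box

## Robot

A 6-joint arm with a two-finger parallel gripper is mounted at the origin on the work surface. World frame = base frame: x ahead of the robot, y to its left, z up, the work surface at z = 0. Lengths are in m, angles in rad, forces in N, time in s.
With the tool pointing down it reaches from about 0.25 to 0.725 m from the base axis. Payload 4 kg.
Tool frame: the origin (TCP) lies at the centre of the arm's flange, where the gripper is bolted on; the fingertips stand r.tip_reach ahead of it and the grasp point (between the pads) lies 155 mm ahead of it (r.tip_reach is the distance from the TCP to the fingertips, in m); x points along the fingers, y is the direction in which the jaws open and shut, and the axes are right-handed (so a half turn about x gives the same grasp; the last joint's range is limited). The gripper opens to 85 mm and grips with 20 to 120 N. Pads are 22 mm wide; open, the fingers measure 114 mm over their backs; the gripper's body (76 mm by 85 mm) begins 54 mm behind the grasp point. The pads swing forward as they close: fully open they stand 13 mm farther back than shut.
Start: joints at [1.234, 0.241, 0.005, 1.335, 0, 1.571], TCP at [0.165, 0.472, 0.405] pointing down, gripper open.
Joint ranges: [-2.72, 2.72], [-1.05, 1.87], [-1.09, 1.28], [-1.99, 2.15], [-1.42, 1.44], [-3.14, 3.14]. Speed limits (rad/s): [2.79, 2.79, 3.14, 3.14, 3.14, 3.14].

## Interface

Orientations are given as a rotation vector (axis times angle).
In Python, from bench import r gives the robot as it stands. The module is installed in compiled form; this text tells all that it offers.
- The arm moves only by the tool step_arm, never from a script. Its argument "moves" is a list that holds one entry, the list of rows, each a list of 7 numbers: the finger opening in cm, from 0 to 8.54, then the shift along the tool's x, y, z in cm, then the turn, a rotation vector about the tool's x, y, z in degrees. A call has 1 to 10 rows; each row shifts and turns the commanded pose from where the row before left it, along the tool's axes as they then stand; what a row does not reach is not made up. A row lasts 1/12 s, in which the tool goes at most 41.7 mm and 7.16 degrees, less where a joint would pass 70% of its speed; a pose out of reach is approached as far as the arm can. A call with a gripper value outside its range is refused whole. The fingers move at their own pace and stop on an object; the grip force is fixed at half the most. Time passes only in rows, so rows that do not move let the fingers close. It gives the time, the measured TCP pose, the force and the opening at its end, in the units of the state.
- r.get_obs(): the state, without advancing time (a new reading comes with each control period).
- r.read_camera(name): name is "side" or "top" or "wrist"; returns a dict with "image" (480x640x3 uint8, red, green, blue), "vfov" (degrees; the focal length in pixels is half the picture's height over the tangent of half this angle, whatever the lens; pixels are square), "cx", "cy" (the principal point, pixels), "eye" and "orientation" of the camera in the world; the wrist camera has in their place "T_tool_cam" (4x4, takes a point from camera to tool coordinates, whose origin is the TCP and whose axes are the tool frame's). Camera axes: x right, y down, z forward; pixel columns grow to the right and rows downward; lengths in m; the calibration is good to about 2 mm. A picture is of the moment at which its call begins: read the wrist's pose just before it. There is no depth.
- r.sign_off(): hands the job in, once; it reports no verdict.
The state is a dict: "clock": time; "joint_pos": joint angles; "qd": joint speeds; "effort": joint torques, N m; "tool_pos": TCP position; "orientation": TCP orientation; "wrist_force": force on the tool from outside, world axes, zero at the start; "wrist_torque": the same for the moment, N m; "grip_width": finger opening in m.
Only numpy, scipy, OpenCV 4.12 (cv2) and the standard library are available. Lean on these libraries where they do the work, as an engineer would, in place of code of your own. Each camera call takes 0.05 s, during which the arm holds its last target. There are 200 camera calls.

## Task

Take the long wooden ruler out of the ruler box on the desk: it is longer than the opening in the box's top, so tilt it and thread it out one end first, gently, without forcing it against the boards that cover the box's ends. Then level it out and finish still holding it in the gripper, motionless above the box with the whole ruler at least 5 cm clear of the box's top; leave the short ruler and everything else where they are.

Things in the scene. Friction and masses are not known exactly. Their poses are not given: they have to be found in the camera images.
- box: Grey painted ruler box with white end boards fixed to the desk, 346 x 214 x 64 mm (x, y, z); origin at the centre of its underside; x along its length, roughly away from the robot. Walls and floor 8 mm thick. A divider along x (8 mm thick, its top 22 mm above the desk) makes two lanes 95 mm wide, centred at y = +51.5 and -51.5 mm, a ruler in each. Boards cover both ends of the top, leaving an opening between them.
- opening (a point): Centre of the box's opening, level with the top of the end boards; axes as the box. The white boards are fixed, 6 mm thick, from 58 to 64 mm above the desk; the opening between them is 185 mm long in x (-92.5 to +92.5 mm) and spans the inside width of 198 mm. Under the boards the inside is 330 mm long in x.
- boards: The two white boards over the ends of the box, one part with it, each 80.5 (x) x 214 (y) x 6 mm; origin and axes as the box
- long_rule: The long wooden ruler, 240 (x) x 30 (y) x 10 (z) mm, about 60 g, lying flat and free on the floor of one lane, roughly along the lane, its ends just under the end boards; origin at the centre of its underside, x along its length, z up. It can be held across its 30 mm width.
- long_rule_center (a point): Centre of the long ruler, half-way through its thickness (5 mm above its underside); axes as the ruler
- end_a (a point): Middle of the long ruler's +x end face, 120 mm from its centre
- end_b (a point): Middle of the long ruler's -x end face, 120 mm from its centre
- short_rule_center (a point): Centre of the short wooden ruler, 120 x 30 x 10 mm, of the same wood, lying with both ends in view in the box's other lane; to be left alone
- lotion: White pump bottle standing beside the box, 58 mm across, 134 mm high, origin under its centre; leave alone
- tape: Roll of tape lying beside the box, 60 mm across, 18 mm high, origin under its centre; leave alone
- eraser: Eraser lying beside the box, 45 x 22 x 13 mm, origin under its centre; leave alone
- mug: White mug, 80 mm across, 90 mm high, origin under its centre; leave alone
- cream: Small white bottle, 40 mm across, 100 mm high, origin under its centre; leave alone
- penbox: Empty white pen box, 80 x 80 x 90 mm, origin under its centre; leave alone
- notebook: Notebook lying flat, 150 x 210 x 16 mm, origin under its centre; leave alone
Not all that is in view belongs to the job. What is shaped like the long_rule but turquoise is not meant.

How it is judged:
On the way:
1. the long ruler is tilted through the opening: one end above the box's top, the other still inside (((z of end_a in the frame of box above 0.08 m and z of end_b in the frame of box below 0.055 m) or (z of end_b in the frame of box above 0.08 m and z of end_a in the frame of box below 0.055 m))), for 0.1 s.
At the end, for the whole second after the job is handed in: Long ruler at rest in the fingers (over 1 N), not touching the box, within 15 degrees of level along its length, both end centres over 119 mm above the desk, its centre within 220 mm sideways of the opening's centre; short ruler and all else within 40 mm of their start (height (world z) of each of end_a, end_b above 0.119 m and angle between long_rule's own x axis and vertical between 1.31 and 1.83 rad and horizontal distance between long_rule_center and opening below 0.22 m and contact force between the fingers and long_rule above 1 N and contact force between long_rule and box below 0.2 N and linear speed of long_rule below 0.03 m/s and angular speed of long_rule below 0.3 rad/s and distance of each of short_rule_center, lotion, tape, eraser, mug, cream, penbox, notebook from where it was at the start of the episode below 0.04 m); the arm keeps its last pose, push and grip.
It fails at once if another thing on the desk was disturbed (distance of any of short_rule_center, lotion, tape, eraser, mug, cream, penbox, notebook from where it was at the start of the episode above 0.04 m).
It fails at once if the long ruler was forced hard against the boards over the box (over 30 N) (contact force between long_rule and boards above 30 N).
It also fails if it takes over 38 s, if anything falls off the work surface, if the arm or the gripper's body presses on something with over 40 N, if the wrist force passes 120 N, or if a joint passes its speed limit or range.

## Working session

There is one attempt and no reset: what is moved stays moved. The work goes in short steps, Python scripts to look and compute and a tool call to move; the robot and the scene stay as the last step left them, time stands still between calls to the robot, and variables do not carry over. Pictures are saved under pics/ and viewed, about 8 in all and at most 12, crops included, and the job is handed in when it is done.

Besides the shell and the picture viewer there is one more tool, called after ">>>" as name(argument=value, ...) on one line, values as JSON. step_arm: Moves the arm, as the interface text tells. Its arguments: {"type":"object","properties":{"moves":{"type":"array"}},"required":["moves"]}

```bash
mkdir -p pics; cat > h.py <<'E'
import numpy as np, cv2
from scipy.spatial.transform import Rotation as R
from bench import r
def cam(n):
    o=r.get_obs(); c=r.read_camera(n); im=c['image']; f=240/np.tan(np.radians(c['vfov'])/2)
    if n=='wrist':
        T=np.eye(4);T[:3,:3]=R.from_rotvec(o['orientation']).as_matrix();T[:3,3]=o['tool_pos'];T=T@c['T_tool_cam']
        return im,f,c['cx'],c['cy'],T[:3,:3],T[:3,3]
    q=np.array(c['orientation'],float)
    M=q if q.shape==(3,3) else R.from_rotvec(q).as_matrix() if q.size==3 else None
    return im,f,c['cx'],c['cy'],M,np.array(c['eye'])
def w(C,u,v,z):
    _,f,cx,cy,M,e=C; d=M@np.array([(u-cx)/f,(v-cy)/f,1]); return e+d*(z-e[2])/d[2]
def save(C,n): cv2.imwrite('pics/'+n,cv2.cvtColor(C[0],cv2.COLOR_RGB2BGR))
E
python3 - <<'E'
from h import *
print(r.get_obs(),r.tip_reach)
for n in('top','side'):
    C=cam(n);save(C,n+'.png');print(n,C[1:])
    import pickle;pickle.dump(C,open(n+'.pkl','wb'))
E
```

```text
{'clock': 0.0, 'joint_pos': array([1.23403059e+00, 2.41417516e-01, 3.70367490e-03, 1.33520392e+00,
       8.43806381e-06, 1.57082402e+00]), 'qd': array([-0.00109955, -0.00035119,  0.00293587,  0.00051349,  0.00033331,
        0.00011297]), 'effort': array([ 4.84125303e-04, -3.72318649e+01,  2.52407598e+01,  1.71703252e-02,
        1.28664656e-04,  7.20194805e-06]), 'tool_pos': array([0.16512579, 0.47165376, 0.40380247]), 'orientation': array([ 0.26265601,  1.55495433, -0.26595192]), 'wrist_force': array([-0.99912618, -0.58620411, -0.03115663]), 'wrist_torque': array([ 0.03773531,  0.05241864, -0.02312683]), 'grip_width': 0.08547487729602171} 0.1734
top (np.float64(498.4674335794229), 321.9899260082774, 237.6172827784957, array([[-0.02436431, -0.99194144,  0.12433243],
       [-0.99964192,  0.02279728, -0.01401099],
       [ 0.01106364, -0.12462927, -0.99214169]]), array([0.29555887, 0.00165759, 1.49134045]))
side (np.float64(620.518920915302), 325.2334422518396, 243.86830344638818, array([[ 0.96621706, -0.17552524,  0.18872063],
       [-0.25703747, -0.6026381 ,  0.75548598],
       [-0.01887661, -0.77847171, -0.62739578]]), array([ 0.16328331, -1.12279044,  1.00499429]))
```

View pics/top.png

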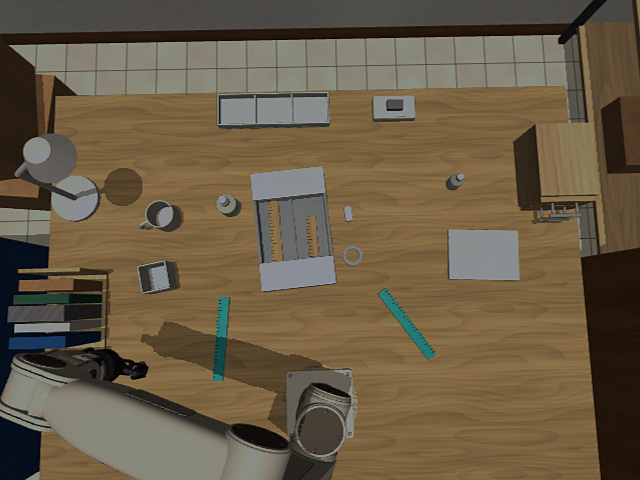

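View pics/side.png

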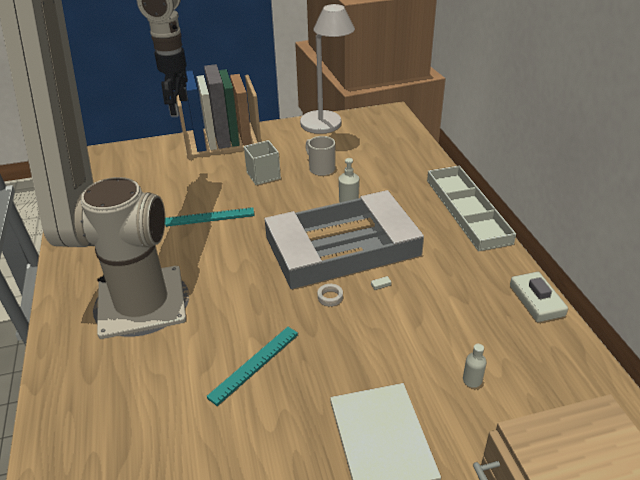

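The top view shows the box, with its outer corners near (251,175), (323,168), (335,283) and (262,290). The long ruler lies in its left (+y) lane around (275,230), with its ends under the boards. The short ruler is at (312,235), the lotion at (227,205), and two turquoise decoys lie outside. The side view agrees.

```bash
python3 - <<'E'
from h import *
import pickle
C=pickle.load(open('top.pkl','rb'))
P=[w(C,*p,0.064) for p in((251,175),(323,168),(335,283),(262,290))]
c=np.mean(P,0);print(np.round(P,3),c, [np.linalg.norm(P[i]-P[(i+1)%4]) for i in range(4)])
d=(P[0]+P[1]-P[2]-P[3])[:2];yaw=np.arctan2(d[1],d[0]);print('yaw',np.degrees(yaw))
a=w(C,273,200,.018);b=w(C,278,261,.018);print('ruler',a,b,(a+b)/2,np.degrees(np.arctan2(a[1]-b[1],a[0]-b[0])))
s=np.sin(yaw);k=np.cos(yaw);print('lane ctr +y',c[:2]+.0515*np.array([-s,k]))
o=r.get_obs();M=R.from_rotvec(o['orientation']).as_matrix();print(M.round(3))
t=r.read_camera('wrist')['T_tool_cam'];print(np.round(t,3))
E
```

```text
[[ 0.664  0.185  0.064]
 [ 0.68  -0.026  0.064]
 [ 0.343 -0.052  0.064]
 [ 0.328  0.156  0.064]] [0.50390158 0.06541056 0.064     ] [np.float64(0.21192564659776092), np.float64(0.33836230256304983), np.float64(0.2087577828689584), np.float64(0.33695821522570474)]
yaw 4.66877013209477
ruler [0.59744515 0.12522846 0.018     ] [0.4134766  0.11268148 0.018     ] [0.50546088 0.11895497 0.018     ] 3.901631992832258
lane ctr +y [0.49970972 0.11673967]
[[-0.001  0.331  0.944]
 [-0.002  0.944 -0.331]
 [-1.    -0.002 -0.   ]]
[[-0.001 -0.325  0.946  0.029]
 [ 1.    -0.001  0.001  0.   ]
 [ 0.001  0.946  0.325 -0.084]
 [ 0.     0.     0.     1.   ]]
```

>>> step_arm(moves=[[[5,0,-1.8,3.5,0,0,0],[5,0,-1.8,3.5,0,0,0],[5,0,-1.8,3.5,0,0,0],[5,0,-1.8,3.5,0,0,0],[5,0,-1.8,3.5,0,0,0],[5,0,-1.8,3.5,0,0,0],[5,0,-1.8,3.5,0,0,0],[5,0,-1.8,3.5,0,0,0],[5,0,-1.8,3.5,0,0,0],[5,0,-1.8,3.5,0,0,0]]])

```text
clock: 0.98
tool_pos: [0.437, 0.1846, 0.4046]
orientation: [0.264, 1.555, -0.264]
wrist_force: [1.2, 0.4, 0.8]
grip_width: 0.0497
```

>>> step_arm(moves=[[[5,0,-1.4,2.8,0,0,0],[5,0,-1.4,2.8,0,0,0],[5,0,-1.4,2.8,0,0,0],[5,1,0,0,-6,0,0],[5,1,0,0,-6,0,0],[5,1,0,0,-6,0,0],[5,1,0,0,-5.8,0,0],[5,0,0,0,0,0,0],[5,0,0,0,0,0,0]]])

```text
clock: 1.73
tool_pos: [0.5012, 0.1188, 0.364]
orientation: [-0.06, 1.572, 0.059]
wrist_force: [-0.1, 0.5, 0.7]
grip_width: 0.05
```

```bash
python3 - <<'E'
from h import *
o=r.get_obs();print(o['clock'],o['tool_pos'],o['grip_width']);print(R.from_rotvec(o['orientation']).as_matrix().round(3))
import pickle
C=cam('wrist');save(C,'w1.png');pickle.dump(C,open('w1.pkl','wb'))
E
```

```text
1.7333 [0.50120599 0.11884576 0.3640327 ] 0.05003534763901248
[[-0.002 -0.076  0.997]
 [-0.     0.997  0.076]
 [-1.    -0.    -0.002]]
```

View pics/w1.png

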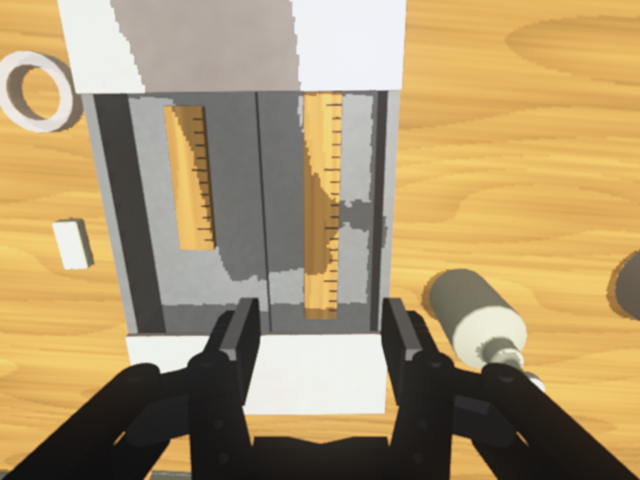

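The wrist view (up points toward the robot) shows the ruler from the near board edge at (304–342, 93) to its visible far end at about (304–338, 320). The far board edge is at row 333, the divider near column 262, and the near board edge at row 92.

```bash
python3 - <<'E'
from h import *
import pickle
C=pickle.load(open('w1.pkl','rb'))
n=[w(C,78,93,.064),w(C,404,90,.064)];f=[w(C,128,335,.064),w(C,386,334,.064)]
print('near',n,'far',f)
m=lambda a:(a[0]+a[1])/2
c=m([m(n),m(f)]);print('centre',c,'open',np.linalg.norm(m(f)-m(n)),'width',np.linalg.norm(n[0]-n[1]),np.linalg.norm(f[0]-f[1]))
d=m(f)-m(n);yaw=np.arctan2(d[1],d[0]);print('yaw',np.degrees(yaw))
e=[w(C,304,320,.018),w(C,338,320,.018)];t=[w(C,304,95,.018),w(C,342,95,.018)]
print('ruler end',e,m(e),'near',t,m(t));d=m(e)-m(t);ry=np.arctan2(d[1],d[0]);print('ryaw',np.degrees(ry))
Rc=m(e)-.12*np.array([np.cos(ry),np.sin(ry),0]);print('rc',Rc)
q=(Rc-c)[:2];k,s=np.cos(yaw),np.sin(yaw);print('in box',q@[k,s],q@[-s,k])
E
```

```text
near [array([ 0.42309888, -0.04682599,  0.064     ]), array([0.40508078, 0.16733052, 0.064     ])] far [array([ 0.60741014, -0.02971463,  0.064     ]), array([0.59071859, 0.17972539, 0.064     ])]
centre [0.5065771  0.06762882 0.064     ] open 0.18556194035825518 width 0.21491315046967943 0.2101040929372059
yaw 4.560119067641311
ruler end [array([0.61078744, 0.11228615, 0.018     ]), array([0.60839292, 0.144129  , 0.018     ])] [0.60959018 0.12820757 0.018     ] near [array([0.41241651, 0.10002789, 0.018     ]), array([0.41020693, 0.12931286, 0.018     ])] [0.41131172 0.11467038 0.018     ]
ryaw 3.9057317457730676
rc [0.48986889 0.12003376 0.018     ]
in box -0.012488860974610766 0.053567436515129366
```

>>> step_arm(moves=[[[4.6,2,0.1,-0.6,0.5,0,0],[4.6,3,0.1,-0.5,0,0,0],[4.6,3,0,0,0,0,0],[4.6,3,0,0,0,0,0],[4.6,2,0,0,0,0,0],[4.6,2,0,0,0,0,0],[4.6,1,0,0,0,0,0],[4.6,1,0,0,0,0,0],[4.6,0.5,0,0,0,0,0],[4.6,0.2,0,0,0,0,0]]])

```text
clock: 2.62
tool_pos: [0.4907, 0.1202, 0.1877]
orientation: [-0.055, 1.57, 0.055]
wrist_force: [0.1, -0.0, 0.3]
grip_width: 0.0459
```

>>> step_arm(moves=[[[4.6,0,0,0,0,0,0],[4.6,0,0,0,0,0,0]]])

```text
clock: 2.78
tool_pos: [0.4909, 0.1203, 0.1886]
orientation: [-0.054, 1.568, 0.055]
wrist_force: [-0.8, -0.3, -0.6]
grip_width: 0.046
```

>>> step_arm(moves=[[[4.6,0.3,0,0,0,0,0],[4.6,0.2,0,0,0,0,0],[4.6,0,0,0,0,0,0],[2.0,0,0,0,0,0,0],[2.0,0,0,0,0,0,0],[2.0,0,0,0,0,0,0],[2.0,0,0,0,0,0,0],[2.0,0,0,0,0,0,0]]])

```text
clock: 3.45
tool_pos: [0.4918, 0.1205, 0.1858]
orientation: [-0.054, 1.564, 0.056]
wrist_force: [-2.0, -0.2, 14.8]
grip_width: 0.0277
```

```bash
python3 - <<'E'
from h import *
C=cam('wrist');save(C,'w2.png')
o=r.get_obs();print(o['tool_pos'],o['grip_width'],o['wrist_force'])
E
```

```text
[0.49179169 0.12056946 0.18582002] 0.02782901643561944 [-2.17375496 -0.55941084 14.96146006]
```

View pics/w2.png

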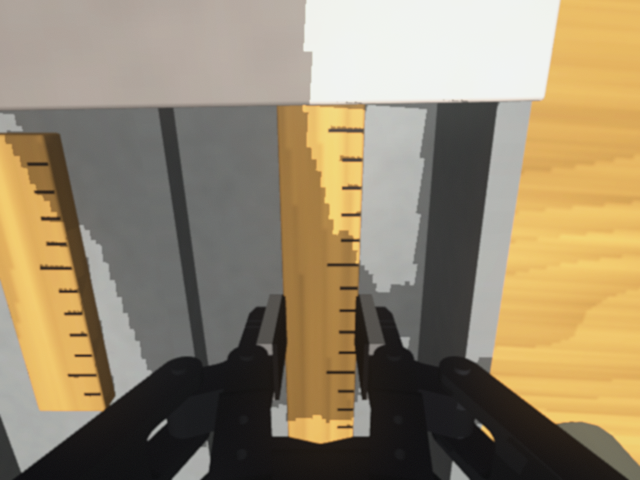

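The view shows both pads closed on the ruler's sides (columns 285 and 357). The tips press lightly on the floor (15 N). I'll lift 1 cm, then slide the ruler back under the near board.

>>> step_arm(moves=[[[2.0,-0.5,0,0,0,0,0],[2.0,-0.5,0,0,0,0,0],[2.0,-0.3,0,0,0,0,0],[2.0,0,0,-0.7,0,0,0],[2.0,0,0,-0.7,0,0,0],[2.0,0,0,-0.7,0,0,0],[2.0,0,0,-0.5,0,0,0],[2.0,0,0,0,0,0,0],[2.0,0,0,0,0,0,0]]])

```text
clock: 4.25
tool_pos: [0.4639, 0.1183, 0.1956]
orientation: [-0.055, 1.571, 0.055]
wrist_force: [0.1, 0.2, -1.5]
grip_width: 0.0279
```

```bash
python3 - <<'E'
from h import *
C=cam('side');im=cv2.resize(C[0][150:320,240:460],None,fx=3,fy=3,interpolation=2);cv2.imwrite('pics/s2.png',im[:,:,::-1])
o=r.get_obs();print(o['tool_pos'],o['grip_width'],o['wrist_force'],o['wrist_torque'])
E
```

```text
[0.46429712 0.118346   0.19568752] 0.027607619644356932 [-0.38048583  0.98971982 -0.57029568] [-0.05624543  0.00918168 -0.01423643]
```

View pics/s2.png

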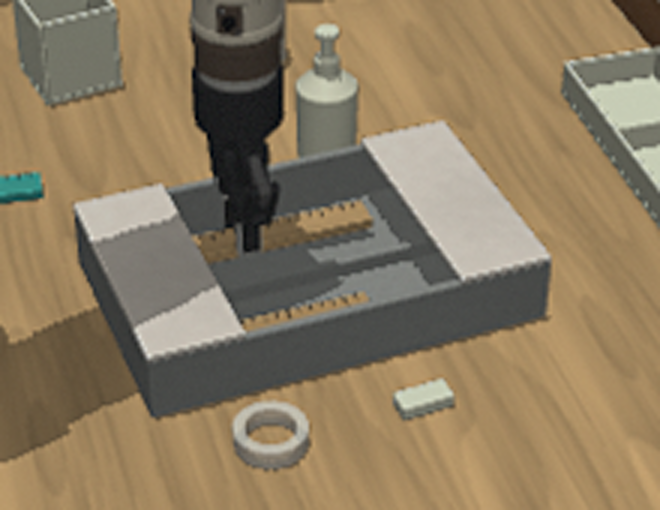

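The side view shows the ruler lifted off the floor, with its far end visible and clear of the far board. Next I tilt the far end up about its near end.

>>> step_arm(moves=[[[2.0,-0.81,0,-1.58,0,-5,0],[2.0,-0.81,0,-1.5,0,-5,0],[2.0,-0.81,0,-1.43,0,-5,0],[2.0,0,0,0,0,0,0],[2.0,0,0,0,0,0,0]]])

```text
clock: 4.72
tool_pos: [0.4171, 0.1151, 0.2164]
orientation: [-0.046, 1.31, 0.06]
wrist_force: [0.5, -0.5, -0.9]
grip_width: 0.0272
```

```bash
cat >> h.py <<'E'
def state():
    o=r.get_obs();M=R.from_rotvec(o['orientation']).as_matrix();y=np.radians(4.56);k,s=np.cos(y),np.sin(y)
    B=np.array([[k,s,0],[-s,k,0],[0,0,1]]);X=M[:,0]
    p=B@(o['tool_pos']+.173*X-[.5066,.0676,0])  # ruler centre in box
    z=B@M[:,2];a=p+.12*z;b=p-.12*z
    print('t',o['clock'],'tilt',np.degrees(np.arcsin(z[2])).round(1),'ctr',(p*1e3).round(1),'far',(a*1e3).round(1),'near',(b*1e3).round(1),'w',o['grip_width'].round(4),'F',o['wrist_force'].round(1),'T',o['wrist_torque'].round(2),'q',o['joint_pos'].round(2))
E
python3 -c "from h import *;state()"
```

```text
Traceback (most recent call last):
  File "h.py", line 20, in state
    print('t',o['clock'],'tilt',np.degrees(np.arcsin(z[2])).round(1),'ctr',(p*1e3).round(1),'far',(a*1e3).round(1),'near',(b*1e3).round(1),'w',o['grip_width'].round(4),'F',o['wrist_force'].round(1),'T',o['wrist_torque'].round(2),'q',o['joint_pos'].round(2))
                                                                                                                                               ^^^^^^^^^^^^^^^^^^^^^
AttributeError: 'float' object has no attribute 'round'
```

```bash
sed -i "s/o\['grip_width'\].round(4)/o['grip_width']/" h.py; python3 -c "from h import *;state()"
```

```text
t 4.7167 tilt 14.9 ctr [-40.8  54.   49.3] far [75.1 53.  80.2] near [-156.8   55.1   18.3] w 0.027238167505504094 F [ 0.5 -0.5 -0.9] T [-0.05  0.25  0.05] q [ 0.29  0.21 -0.62  0.49 -0.05  0.21]
```

>>> step_arm(moves=[[[2.0,-0.8,0,-1.38,0,-5,0],[2.0,-0.78,0,-1.3,0,-5,0],[2.0,0,0,0,0,0,0],[2.0,0,0,0,0,0,0],[2.0,0,0,0,0,0,0]]])

```text
clock: 5.13
tool_pos: [0.3895, 0.1135, 0.2237]
orientation: [-0.039, 1.135, 0.062]
wrist_force: [-0.1, -0.3, -0.7]
grip_width: 0.0273
```

```bash
python3 - <<'E'
from h import *
state();C=cam('side');im=cv2.resize(C[0][120:320,240:460],None,fx=3,fy=3,interpolation=2);cv2.imwrite('pics/s3.png',im[:,:,::-1])
E
```

```text
t 5.1333 tilt 25.0 ctr [-40.1  54.4  66.8] far [ 68.7  53.3 117.5] near [-148.9   55.5   16.2] w 0.027330435810178154 F [-0.1 -0.3 -0.7] T [0.01 0.5  0.03] q [ 0.32  0.11 -0.77  0.27 -0.1   0.22]
```

View pics/s3.png

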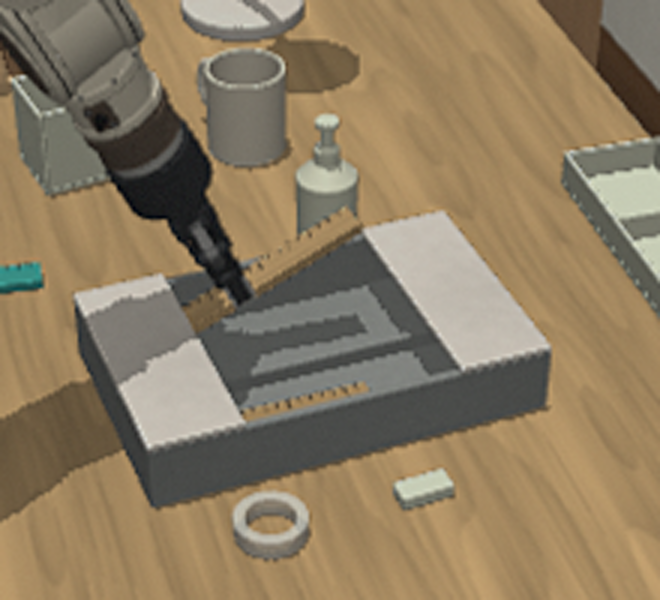

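The view shows the far end tilted up above the box top at (350,220) in the crop, with the near end still under the near board. Forces are about zero. Now I slide it out along its own axis.

>>> step_arm(moves=[[[2.0,0,0,1,0,0,0],[2.0,0,0,2,0,0,0],[2.0,0,0,2,0,0,0],[2.0,0,0,2,0,0,0],[2.0,0,0,1.3,0,0,0],[2.0,0,0,0,0,0,0],[2.0,0,0,0,0,0,0]]])

```text
clock: 5.77
tool_pos: [0.464, 0.1183, 0.2586]
orientation: [-0.039, 1.133, 0.062]
wrist_force: [0.2, -0.3, -0.6]
grip_width: 0.0275
```

```bash
python3 -c "from h import *;state()"
```

```text
t 5.7667 tilt 25.0 ctr [ 34.8  53.2 101.9] far [143.5  52.  152.7] near [-73.9  54.3  51.1] w 0.02746644842783342 F [ 0.2 -0.3 -0.6] T [ 0.02  0.46 -0.01] q [ 0.27  0.18 -0.56  0.4  -0.09  0.18]
```

>>> step_arm(moves=[[[2.0,-1.8,0,0.85,0,0,0],[2.0,-1.8,0,0.85,0,0,0],[2.0,-1.8,0,0.85,0,0,0],[2.0,-1.8,0,0.85,0,0,0],[2.0,0,0,0,0,0,0]]])

```text
clock: 6.18
tool_pos: [0.4638, 0.1185, 0.3414]
orientation: [-0.038, 1.128, 0.063]
wrist_force: [0.6, -0.3, 0.5]
grip_width: 0.0277
```

>>> step_arm(moves=[[[2.0,0.07,0,1.2,0,5,0],[2.0,0.07,0,1.2,0,5,0],[2.0,0.07,0,1.2,0,5,0],[2.0,0.07,0,1.2,0,5,0],[2.0,0.07,0,1.2,0,5,0],[2.0,0,0,0,0,0,0],[2.0,0,0,0,0,0,0],[2.0,0,0,0,0,0,0],[2.0,0,0,0,0,0,0],[2.0,0,0,0,0,0,0]]])

```text
clock: 7.02
tool_pos: [0.52, 0.1222, 0.35]
orientation: [-0.055, 1.569, 0.055]
wrist_force: [-0.1, 0.5, -0.9]
grip_width: 0.0274
```

```bash
python3 - <<'E'
from h import *
state();print(np.abs(r.get_obs()['qd']).max());C=cam('side');im=cv2.resize(C[0][80:340,220:480],None,fx=2.3,fy=2.3,interpolation=2);cv2.imwrite('pics/s4.png',im[:,:,::-1])
E
```

```text
t 7.0167 tilt 0.0 ctr [ 17.8  53.4 177. ] far [137.8  52.2 177.1] near [-102.2   54.5  176.9] w 0.027413573184129337 F [-0.1  0.5 -0.9] T [ 0.03  0.   -0.03] q [ 0.23  0.34 -0.01  1.23 -0.    0.16]
0.011388944458550817
```

View pics/s4.png

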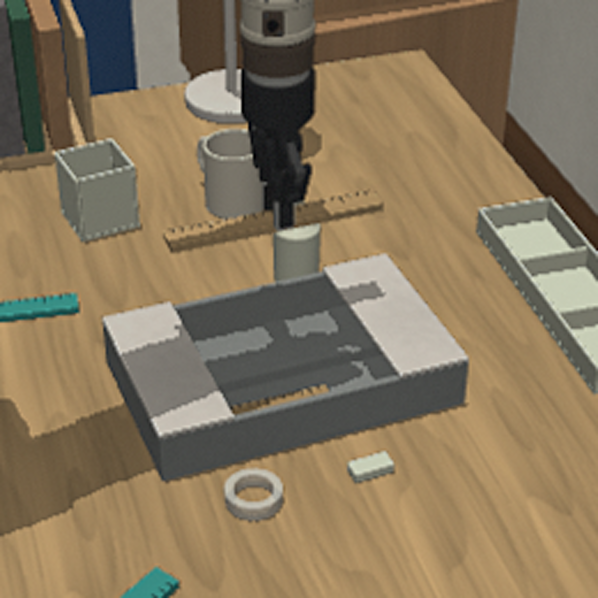

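The ruler is held level and well above the box, spanning (165,240) to (382,203) in the crop. The short ruler and the other objects have not moved. I'm handing it in.

```bash
python3 -c "from h import *;print(r.sign_off());state()"
```

```text
the job is handed in; nothing more can be done
None
the job is handed in; nothing more can be done
```

The long ruler is out of the box, and I handed the job in with the arm holding it level and still above the box.

**What I did:** I gripped the ruler near its centre and slid it about 28 mm back under the near board. I then raised the far end to a 25° tilt, drew the ruler out along its own axis, lifted it and levelled it.

**Last checks before handing in (ruler positions computed from the arm pose, at 7.0 s):**
- **Ruler pose:** tilt was 0.0°. Both ends were about 177 mm above the desk, and the centre was about 56 mm sideways from the opening's centre.
- **Grip:** finger opening was 27.4 mm, less than the ruler's stated 30 mm. I put this down to the pads giving. The ruler stayed in the fingers throughout.
- **Forces:** wrist force was about 1 N at the end and stayed near zero whenever I read it while threading the ruler out. It reached about 15 N earlier, when the fingertips rested on the box floor as they closed.
- **Tilt milestone:** at full tilt the far end was at 118 mm and the near end at 16 mm, past the required 80 mm and 55 mm.
- **Other objects:** in the final side view the short ruler and the other objects in frame looked unmoved. I didn't measure their positions, and the notebook and cream were outside that crop.

No check failed, and the hand-in gave no verdict.

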